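# Relays counted into the job tray, clip held open on its card

### The job

One relay already stands in the green job tray: stand two more from the blue mat in it, upright on the floor in front of the card, so that it holds exactly three, without disturbing the tape, tools, mug and keycaps lying about. Then squeeze the red spring clip open, lift it off its park and bring it from above, upright, over the middle of the job card's top edge, so that the edge is well inside the wide-open jaws and the clip touches neither card nor tray. Finish while still holding it there, squeezed open and still, ready for a colleague to slip in a sheet: do not let go.

Things in the scene. Friction and masses are not known exactly. Their poses are not given: they have to be found in the camera images.
- mat: blue flat mat, 180 x 180 x 2 mm, fixed; three spare relays stand on it about 100 mm apart; origin at the centre of its underside
- tray: green open job tray, fixed, 150 mm (its x) by 220 mm (its y), walls 22 mm high and 3 mm thick, floor 3 mm thick; origin at the centre of its underside. One relay already stands in it, about 15 mm to -x of the middle. The job card stands in it 60 mm to +x of the middle; relays go on the open floor on the -x side of the card
- card: white stiff job card fixed upright in the tray, 4 mm thick (its x), 140 mm wide (its y), 85 mm high (z); origin in the middle of its lower edge, 3 mm above the table. Two black feet, 12 mm thick and 18 mm high, hold its lower edge
- card_top (a point): middle of the card's free top edge, 88 mm above the table; same axes as the card
- relay0_mid (a point): amber plug-in relay, an upright block 28 mm (its x) by 21.5 mm (its y) by 36 mm high (z), 25-50 g; this point is its centre, 18 mm above its underside. This one already stands in the tray and stays there
- relay1_mid (a point): amber plug-in relay, an upright block 28 mm (its x) by 21.5 mm (its y) by 36 mm high (z), 25-50 g; this point is its centre, 18 mm above its underside. Starts on the mat
- relay2_mid (a point): amber plug-in relay, an upright block 28 mm (its x) by 21.5 mm (its y) by 36 mm high (z), 25-50 g; this point is its centre, 18 mm above its underside. Starts on the mat
- relay3_mid (a point): amber plug-in relay, an upright block 28 mm (its x) by 21.5 mm (its y) by 36 mm high (z), 25-50 g; this point is its centre, 18 mm above its underside. Starts on the mat
- park: clip park: dark steel foot 50 x 70 x 8 mm with an upright fin 4 mm thick (its x), 60 mm wide (its y), top 60 mm above the table; fixed; origin at the centre of its underside
- clip: loose red spring clip, 80 mm tall, 40 mm wide (its y), 50-100 g. Origin at the middle of its hinge pin (4 mm radius, 48 mm long, along its y); z points up from jaws to handles. Starts upright, its jaws biting the park's fin, pin 75 mm above the table. Squeezing the two handles together along its x opens the jaws below; let go, the spring shuts it
- clip_grip (a point): point between the clip's two flat handles (40 mm wide), 28 mm above the pin, same axes. At rest the handles splay in a V, tops 40 mm above the pin and 57 mm apart over the outside (along x). Fully squeezed they stand parallel, 26 mm over the outside, tops 48 mm above the pin
- clip_mouth (a point): point midway between the jaws, 30 mm below the pin, same axes. Fully squeezed, the jaw tips are 37 mm below the pin and gape 32 mm; 20 mm below the pin the gap is then 18 mm
- clip_near (a joint): how far each half of the clip is turned open (both turn alike), rad: about 0 biting the 4 mm fin, 0.36 fully squeezed (hard stop). Gripping near the handle tops takes about 3 N to start and 8 N at the stop
- tape: bystander, leave alone: yellow tape ring, 42 mm wide, 18 mm high; origin under its centre
- screwdriver: bystander, leave alone: orange screwdriver lying flat, 180 mm long; origin under its centre
- tester: bystander, leave alone: black hand-held tester with red screen, 75 x 130 x 28 mm; origin under its centre
- mug: bystander, leave alone: blue mug, 76 mm wide, 90 mm high; origin under its centre
- keycap_white: bystander, leave alone: loose white keycap, 18 mm square, 10 mm high; origin under its centre
- keycap_green: bystander, leave alone: loose green keycap, 18 mm square, 10 mm high; origin under its centre
Things that resemble listed ones, but are neither listed nor needed, are in the scene too. Leave any purple look-alike of the part that bears relay2_mid alone.

How it is judged:
On the way, in this order (a step that is already met when the one before it is completed fails the run):
1. exactly three relays stand upright in the tray (x of relay0_mid in the frame of tray between -0.07 and 0.055 m and y of relay0_mid in the frame of tray between -0.105 and 0.105 m and z of relay0_mid in the frame of tray between 0.015 and 0.027 m and angle between relay0_mid's own z axis and vertical below 0.2 rad and (((x of relay1_mid in the frame of tray below -0.085 m or x of relay1_mid in the frame of tray above 0.085 m or y of relay1_mid in the frame of tray below -0.12 m or y of relay1_mid in the frame of tray above 0.12 m) and (x of relay2_mid in the frame of tray between -0.07 and 0.055 m and y of relay2_mid in the frame of tray between -0.105 and 0.105 m and z of relay2_mid in the frame of tray between 0.015 and 0.027 m and angle between relay2_mid's own z axis and vertical below 0.2 rad) and (x of relay3_mid in the frame of tray between -0.07 and 0.055 m and y of relay3_mid in the frame of tray between -0.105 and 0.105 m and z of relay3_mid in the frame of tray between 0.015 and 0.027 m and angle between relay3_mid's own z axis and vertical below 0.2 rad)) or ((x of relay1_mid in the frame of tray between -0.07 and 0.055 m and y of relay1_mid in the frame of tray between -0.105 and 0.105 m and z of relay1_mid in the frame of tray between 0.015 and 0.027 m and angle between relay1_mid's own z axis and vertical below 0.2 rad) and (x of relay2_mid in the frame of tray below -0.085 m or x of relay2_mid in the frame of tray above 0.085 m or y of relay2_mid in the frame of tray below -0.12 m or y of relay2_mid in the frame of tray above 0.12 m) and (x of relay3_mid in the frame of tray between -0.07 and 0.055 m and y of relay3_mid in the frame of tray between -0.105 and 0.105 m and z of relay3_mid in the frame of tray between 0.015 and 0.027 m and angle between relay3_mid's own z axis and vertical below 0.2 rad)) or ((x of relay1_mid in the frame of tray between -0.07 and 0.055 m and y of relay1_mid in the frame of tray between -0.105 and 0.105 m and z of relay1_mid in the frame of tray between 0.015 and 0.027 m and angle between relay1_mid's own z axis and vertical below 0.2 rad) and (x of relay2_mid in the frame of tray between -0.07 and 0.055 m and y of relay2_mid in the frame of tray between -0.105 and 0.105 m and z of relay2_mid in the frame of tray between 0.015 and 0.027 m and angle between relay2_mid's own z axis and vertical below 0.2 rad) and (x of relay3_mid in the frame of tray below -0.085 m or x of relay3_mid in the frame of tray above 0.085 m or y of relay3_mid in the frame of tray below -0.12 m or y of relay3_mid in the frame of tray above 0.12 m)))), for 0.2 s.
2. the clip is squeezed open in the fingers and lifted off its park (value of joint clip_near above 0.22 rad and height (world z) of clip above 0.11 m and contact force between the fingers and clip above 2 N), for 0.1 s.
At the end, for the whole second after the job is handed in: Exactly three relays upright (0.2 rad) on the tray floor; fingers hold the clip open (over 0.22 rad), still, upright and along the card (0.25 rad), within 30 mm of the card's middle, the edge within 8 mm of its mid-plane and 4 to 29 mm below its pin; clip touches neither card nor tray (all of step 1 and value of joint clip_near above 0.22 rad and contact force between the fingers and clip above 2 N and x of card_top in the frame of clip between -0.008 and 0.008 m and z of card_top in the frame of clip between -0.029 and -0.004 m and y of clip in the frame of card between -0.03 and 0.03 m and angle between the y axis of clip and the y axis of card, either way round below 0.25 rad and angle between clip's own z axis and vertical below 0.25 rad and contact force between clip and card below 0.5 N and contact force between clip and tray below 0.5 N and linear speed of clip below 0.02 m/s); the arm keeps its last pose, push and grip.
It fails at once if a bystander on the table is disturbed (distance of any of tape, screwdriver, tester, mug, keycap_white, keycap_green from where it was at the start of the episode above 0.015 m).
It also fails if it takes over 72 s, if anything falls off the work surface, if the arm or the gripper's body presses on something with over 40 N, if the wrist force passes 120 N, or if a joint passes its speed limit or range.

### The arm

A 6-joint arm with a two-finger parallel gripper is mounted at the origin on the work surface. World frame = base frame: x ahead of the robot, y to its left, z up, the work surface at z = 0. Lengths are in m, angles in rad, forces in N, time in s.
With the tool pointing down it reaches from about 0.325 to 0.9 m from the base axis. Payload 6.1 kg.
Tool frame: the origin (TCP) lies midway between the tips of the shut fingers; the grasp point (between the pads) lies 19 mm behind it; z points along the fingers, y is the line along which they close (so a half turn about z gives the same grasp; the last joint's range is limited). The gripper opens to 85 mm and grips with 20 to 120 N. Pads are 22 mm wide; open, the fingers measure 114 mm over their backs; the gripper's body (76 mm by 85 mm) begins 54 mm behind the grasp point. The pads swing forward as they close: fully open they stand 13 mm farther back than shut.
Start: joints at [-1.412, 0.22, 1.526, -0, 1.395, -0.126], TCP at [0.176, -0.6, 0.204] pointing down, gripper open.
Joint ranges: [-2.98, 2.98], [-0.91, 2.08], [0.09, 2.57], [-1.24, 4.39], [0.2, 2.65], [-2.68, 2.68]. Speed limits (rad/s): [2.57, 2.57, 3.01, 3.14, 3.14, 3.14].

### API

Orientations are given as [roll, pitch, yaw] about the fixed x, y, z axes, in that order (R = Rz(yaw) Ry(pitch) Rx(roll)).
In Python, from bench import ctrl, vision gives the robot as it stands.
- The arm moves only by the shell command python3 -m creep 'ROWS' [OPENING]. ROWS is JSON, one flat list of numbers, 6 for each row, row after row: the shift along the world's x, y, z in m, then the turn, a rotation vector about the world's x, y, z in degrees. In form: [x, y, z, rx, ry, rz, x, y, z, rx, ry, rz, ...]. A call has 1 to 12 rows; each row is the pose to reach, as a shift and turn from the pose commanded when the call began; what a row does not reach only later rows make up. A row lasts 1/10 s, in which the tool goes at most 50 mm and 8.59 degrees, less where a joint would pass 70% of its speed; a pose out of reach is approached as far as the arm can. A call with a gripper value outside its range is refused whole. OPENING is the opening, from 0 (shut) to 1 (fully open), set as the call begins (- or left out, the last holds). The fingers move at their own pace and stop on an object; the grip force is fixed at half the most. Time passes only in rows, so rows that repeat a pose let the fingers close. It gives the time, the measured TCP pose, the force, the opening and the grip force at its end, in the units of the state.
- ctrl.observe(): the state, without advancing time (a new reading comes with each control period).
- vision.capture(name): name is "scene" or "top" or "wrist"; returns a dict with "pixels" (384x512x3 uint8, red, green, blue), "fx", "fy", "cx", "cy" (pixels), "R" (3x3) and "t" (3): a world point X has camera coordinates R X + t; the wrist camera has in their place "T_tool_cam" (4x4, takes a point from camera to tool coordinates, whose origin is the TCP and whose axes are the flange's). Camera axes: x right, y down, z forward; pixel columns grow to the right and rows downward; lengths in m; the calibration is good to about 2 mm. A picture is of the moment at which its call begins: read the wrist's pose just before it. There is no depth.
- ctrl.close_job(): hands the job in; it is judged then, once.
The state is a dict: "t": time; "joint_pos": joint angles; "qd": joint speeds; "tau": joint torques, N m; "eef_pos": TCP position; "tcp_rot": TCP orientation; "ft_force": force on the tool from outside, world axes, zero at the start; "ft_torque": the same for the moment, N m; "opening": finger opening in m; "finger_force": force on a finger pad.
Only numpy, scipy, OpenCV 4.12 (cv2) and the standard library are available. Lean on these libraries where they do the work, as an engineer would, in place of code of your own. Each camera call takes 0.05 s, during which the arm holds its last target. There are 200 camera calls.

## Working session

There is one attempt and no reset: what is moved stays moved. The work goes in short steps, Python scripts to look and compute and a shell command to move; the robot and the scene stay as the last step left them, time stands still between calls to the robot, and variables do not carry over. Pictures are saved under pics/ and viewed, at most 10 in all, crops included, and the job is handed in when it is done.

```bash
ls; mkdir -p pics; python3 - <<'E'
from bench import ctrl, vision
import cv2,pickle
s=ctrl.observe();print(s)
ims={n:vision.capture(n) for n in("scene","top")}
pickle.dump(ims,open('ims0.pkl','wb'))
for n in ims:
    cv2.imwrite(f'pics/{n}0.png',cv2.resize(ims[n]['pixels'][:,:,::-1],(800,600),interpolation=cv2.INTER_CUBIC))
E
```

```text
pics
{'t': 0.0, 'joint_pos': array([-1.41210073e+00,  2.21233691e-01,  1.52759777e+00,  4.53796467e-05,
        1.39469260e+00, -1.26139269e-01]), 'qd': array([ 2.79036689e-03, -3.67587758e-05,  8.72863986e-04,  8.63370656e-05,
        4.25492914e-04,  6.38108966e-04]), 'tau': array([-2.44124152e-03, -4.96907866e+01, -3.89396095e+01, -2.33968740e-04,
        1.13129840e-02,  1.11692654e-05]), 'eef_pos': array([ 0.17550972, -0.5991772 ,  0.20280166]), 'tcp_rot': array([-3.13968220e+00, -2.87288941e-04,  2.84826599e-01]), 'ft_force': array([-0.07094135, -0.10733388, -0.27791263]), 'ft_torque': array([0.03462062, 0.02096728, 0.01879073]), 'finger_force': 0.0, 'opening': 0.08537376043601029}
```

View pics/top0.png

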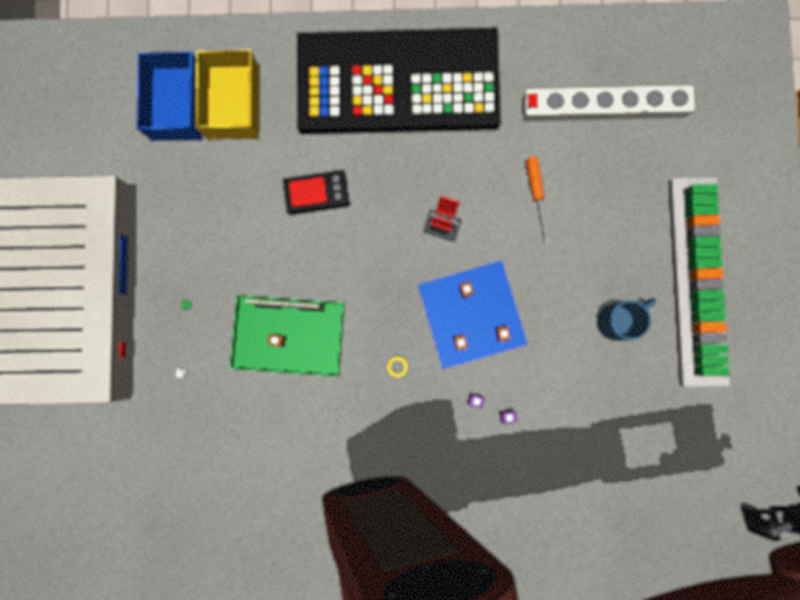

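View pics/scene0.png

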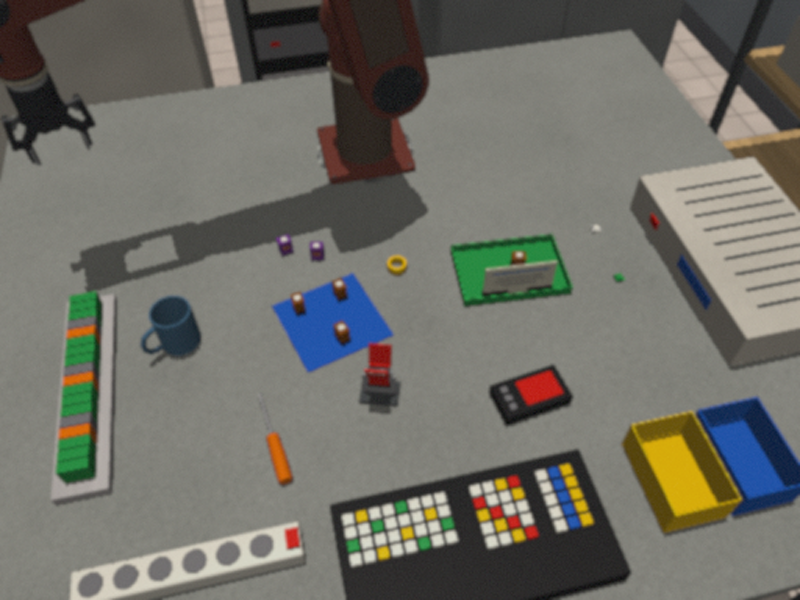

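Top view (800x600 pixels): the amber relays are on the mat at (466,289), (503,333) and (460,342), and the seated one is in the tray at (276,341). Two purple look-alikes at (476,400) and (508,417) are off the mat and must be left alone. The clip is on its park at (445,215), with the tester at (316,192) and the tape at (397,366). The red tester screen and red keycaps could be mistaken for the clip, and the amber tray relay for a spare. I choose the amber blocks on the blue mat.

```bash
cat > h.py <<'E'
import numpy as np, cv2, pickle
from bench import ctrl, vision
from scipy.spatial.transform import Rotation as Ro
def cam(n):
    s=ctrl.observe() ; c=vision.capture(n)
    if n=='wrist':
        T=np.eye(4);T[:3,:3]=Ro.from_euler('xyz',s['tcp_rot']).as_matrix();T[:3,3]=s['eef_pos']
        W=np.linalg.inv(T@c['T_tool_cam']);c['R']=W[:3,:3];c['t']=W[:3,3]
    return c
def ray(c,uv,z):
    uv=np.atleast_2d(np.array(uv,float));R=np.array(c['R']);o=-R.T@np.array(c['t'])
    d=np.c_[(uv[:,0]-c['cx'])/c['fx'],(uv[:,1]-c['cy'])/c['fy'],np.ones(len(uv))]@R
    return o+d*((z-o[2])/d[:,2])[:,None]
def proj(c,X):
    p=np.atleast_2d(X)@np.array(c['R']).T+np.array(c['t']);return np.c_[p[:,0]/p[:,2]*c['fx']+c['cx'],p[:,1]/p[:,2]*c['fy']+c['cy']]
def hsv(c): return cv2.cvtColor(c['pixels'],cv2.COLOR_RGB2HSV)
def blobs(m,amin):
    return sorted([k for k in cv2.findContours(m,cv2.RETR_EXTERNAL,cv2.CHAIN_APPROX_NONE)[0] if cv2.contourArea(k)>amin],key=lambda k:-cv2.contourArea(k))
def rect(c,k,z):
    P=ray(c,k[:,0,:],z)[:,:2]*1000
    return cv2.minAreaRect(P.astype(np.float32))   # mm
E
python3 - <<'E'
from h import *
ims=pickle.load(open('ims0.pkl','rb'))
c=ims['top'];H=hsv(c)
print(c['fx'],-np.array(c['R']).T@c['t'])
for nm,lo,hi,z,a in [('blue',(105,150,60),(125,255,255),.002,300),('green',(50,120,60),(75,255,255),.022,300),('amber',(5,100,60),(18,255,255),.03,8),('red',(0,150,60),(4,255,255),.09,30),('yellow',(22,150,100),(32,255,255),.018,10),('purple',(126,60,60),(160,255,255),.03,8)]:
    m=cv2.inRange(H,lo,hi)
    for k in blobs(m,a)[:7]:
        print(nm,np.round(k[:,0].mean(0)),rect(c,k,z))
m=cv2.inRange(H,(0,0,150),(180,90,255))
for k in blobs(m,3):
    u=k[:,0].mean(0)
    if 100<u[0]<400 and 150<u[1]<300: print('white',u,rect(c,k,.039))
E
```

```text
373.65658892444765 [ 0.41788898 -0.03532353  1.19503318]
blue [302. 201.] ((491.4859924316406, -166.8743896484375), (175.42308044433594, 176.17742919921875), 15.288818359375)
blue [107.  61.] ((967.4639892578125, 465.15692138671875), (188.48226928710938, 130.42234802246094), 0.009857332333922386)
green [183. 213.] ((452.93878173828125, 208.62750244140625), (217.2342987060547, 144.51914978027344), 85.16197204589844)
green [452. 161.] ((609.5035400390625, -639.0258178710938), (53.320594787597656, 60.37395095825195), 88.95816802978516)
amber [342. 114.] ((763.8870239257812, -297.9309387207031), (91.30746459960938, 25.52850914001465), 8.201106071472168)
amber [454. 209.] ((456.3398742675781, -631.4392700195312), (21.16684913635254, 67.78562927246094), 2.5214955806732178)
amber [452. 175.] ((561.0682373046875, -630.2349243164062), (65.23795318603516, 21.945274353027344), 89.0386734008789)
amber [450. 141.] ((670.7369995117188, -630.8877563476562), (23.99826431274414, 66.2972640991211), 8.06821060180664)
amber [511.  72.] ((890.264404296875, -834.4774780273438), (3.13871169090271, 88.28450
[... 1025 characters left out ...]
2188, -1.4793434143066406), (19.663766860961914, 13.486084938049316), 88.68663787841797)
yellow [235.  70.] ((918.080078125, 43.04891586303711), (16.287137985229492, 16.954206466674805), 89.38151550292969)
yellow [306.  68.] ((919.5844116210938, -189.02320861816406), (12.942220687866211, 16.757863998413086), 88.54679870605469)
purple [325. 266.] ((287.4283447265625, -229.9066619873047), (22.528291702270508, 29.381607055664062), 10.454426765441895)
purple [305. 256.] ((318.8616027832031, -167.4141387939453), (29.34829330444336, 21.5850772857666), 78.02259063720703)
white [218.38359611 210.72375042] ((539.501953125, -11.40606689453125), (1638.847900390625, 1208.07958984375), 88.50672149658203)
```

```bash
python3 -m creep '[0.02,0.03,0.03,0,0,0, 0.05,0.065,0.05,0,0,0, 0.075,0.105,0.06,0,0,0, 0.1,0.145,0.07,0,0,0, 0.125,0.185,0.08,0,0,0, 0.15,0.225,0.09,0,0,0, 0.175,0.265,0.1,0,0,0, 0.2,0.305,0.1,0,0,0, 0.225,0.345,0.1,0,0,0, 0.25,0.385,0.1,0,0,0, 0.275,0.42,0.1,0,0,0, 0.285,0.43,0.1,0,0,0]' 
python3 - <<'E'
from h import *
c=cam('wrist');pickle.dump(c,open('w1.pkl','wb'))
cv2.imwrite('pics/w1.png',c['pixels'][:,:,::-1])
print(ray(c,[[0,0],[511,0],[511,383],[0,383],[256,192]],.038))
H=hsv(c)
for nm,lo,hi in [('amber',(5,100,60),(18,255,255)),('purple',(126,60,60),(160,255,255)),('blue',(105,150,60),(125,255,255))]:
    for k in blobs(cv2.inRange(H,lo,hi),100)[:6]: print(nm,k[:,0].mean(0),rect(c,k,.02))
E
```

```text
t: 1.3
eef_pos: [0.4619, -0.1664, 0.3037]
tcp_rot: [-3.14, -0.001, 0.289]
ft_force: [-0.5, -0.3, -0.4]
opening: 0.0854
finger_force: 0.0
[[ 0.55251254  0.19209482  0.038     ]
 [ 0.73267604 -0.41487101  0.038     ]
 [ 0.17626734 -0.75192071  0.038     ]
 [-0.09791777  0.17227164  0.038     ]
 [ 0.402836   -0.18303186  0.038     ]]
amber [261.98484848  93.48484848] ((539.193359375, -150.78306579589844), (28.132110595703125, 20.948650360107422), 17.266706466674805)
amber [289.82758621 169.06896552] ((446.6264953613281, -223.12086486816406), (28.353824615478516, 23.125560760498047), 8.147758483886719)
amber [232.05172414 163.5       ] ((430.2072448730469, -137.11769104003906), (27.870567321777344, 21.498411178588867), 11.267380714416504)
purple [229.05882353 236.43137255] ((311.0318603515625, -164.15420532226562), (30.91368293762207, 22.518281936645508), 77.27998352050781)
purple [261.71698113 263.90566038] ((277.0302429199219, -229.96414184570312), (23.13833236694336, 28.787260055541992), 16.527280807495117)
blue [260.53927813 123.00212314] ((492.4092712402344, -163.3675079345703), (171.7837371826172, 172.0032196044922), 15.23961067199707)
```

View pics/w1.png

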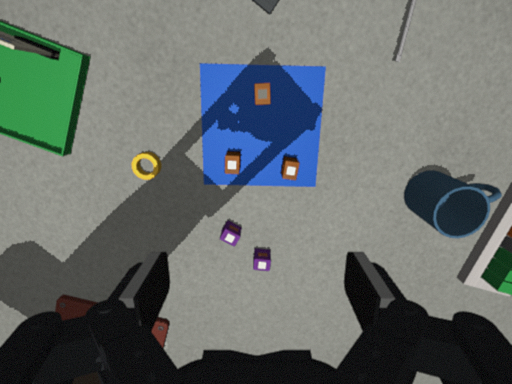

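The wrist view shows the three amber mat relays at (262,94), (290,169) and (232,163). The purple ones at (231,233) and (262,260) are off the mat. I'll take relay A at (232,163) first, hovering above it for a close crop.

```bash
python3 -m creep '[-0.012,0.01,-0.04,0,0,0, -0.02,0.02,-0.085,0,0,0, -0.032,0.029,-0.13,0,0,0, -0.032,0.029,-0.17,0,0,0, -0.032,0.029,-0.18,0,0,0, -0.032,0.029,-0.18,0,0,0, -0.032,0.029,-0.18,0,0,0]' 
python3 - <<'E'
from h import *
c=cam('wrist');pickle.dump(c,open('w2.pkl','wb'))
print(np.round(c['T_tool_cam'],3).tolist())
s=ctrl.observe();print(proj(c,[s['eef_pos'],[*s['eef_pos'][:2],.038]]))
cv2.imwrite('pics/w2.png',c['pixels'][:,:,::-1])
H=hsv(c)
for nm,lo,hi in [('amber',(5,100,60),(18,255,255)),('purple',(126,60,60),(160,255,255))]:
    for k in blobs(cv2.inRange(H,lo,hi),100)[:6]: print(nm,k[:,0].mean(0),rect(c,k,.038),rect(c,k,.02))
E
```

```text
t: 2.05
eef_pos: [0.4299, -0.1421, 0.1259]
tcp_rot: [3.14, -0.002, 0.284]
ft_force: [0.9, -0.2, 0.7]
opening: 0.0853
finger_force: 0.0
[[-0.0, -0.949, -0.315, 0.081], [1.0, -0.001, 0.001, -0.0], [-0.001, -0.315, 0.949, -0.169], [0.0, 0.0, 0.0, 1.0]]
[[257.08214797 231.36423848]
 [256.5847133  188.08485707]]
amber [304.92682927  62.50406504] ((538.4751586914062, -149.41773986816406), (27.180904388427734, 22.634586334228516), 19.02555274963379) ((540.6869506835938, -151.54559326171875), (29.082489013671875, 24.218097686767578), 19.025402069091797)
amber [344.81512605 189.59663866] ((450.5955505371094, -217.3909454345703), (29.060327529907227, 26.46480369567871), 7.995701313018799) ((446.6593017578125, -224.27423095703125), (31.093433380126953, 28.316295623779297), 7.995723724365234)
amber [251.49019608 181.99019608] ((433.87872314453125, -136.58958435058594), (28.223617553710938, 20.174434661865234), 15.293285369873047) ((428.77294921875, -137.8199462890625), (30.19814682006836, 21.585834503173828), 15.293275833129883)
purple [246.325      285.65833333] ((330.0010070800781, -161.67239379882812), (35.381534576416016, 40.14084243774414), 77.0664291381836) ((317.6279296875, -164.65757751464844), (37.85683059692383, 42.94914245605469), 77.06649017333984)
purple [292.94444444 323.47619048] ((300.318115234375, -221.07615661621094), (49.9924430847168, 30.166275024414062), 17.642667770385742) ((285.8683776855469, -228.2172393798828), (53.48994064331055, 32.276702880859375), 17.642698287963867)
```

View pics/w2.png

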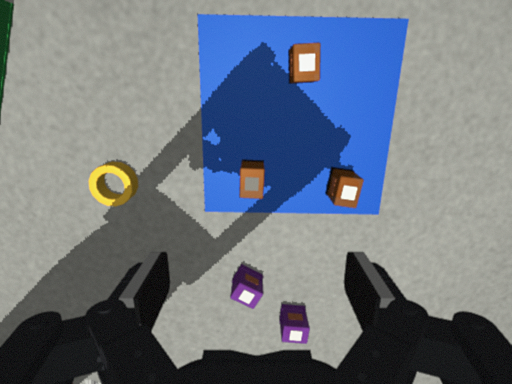

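The crop shows relay A at (252,182), amber with its label at (252,184), almost on the tool axis at (257,188) and aligned with the tool. The other amber relays are at (305,62) and (345,188), and the purple ones at (247,286) and (294,322) are clear of the descent. I'll go down and grip A.

```bash
python3 -m creep '[0.002,0.003,-0.03,0,0,0, 0.002,0.003,-0.06,0,0,0, 0.002,0.003,-0.09,0,0,0, 0.002,0.003,-0.105,0,0,0, 0.002,0.003,-0.11,0,0,0, 0.002,0.003,-0.11,0,0,0, 0.002,0.003,-0.11,0,0,0]' 
python3 -m creep '[0,0,0,0,0,0, 0,0,0,0,0,0, 0,0,0,0,0,0, 0,0,0,0,0,0, 0,0,0,0,0,0, 0,0,0,0,0,0]' 0
python3 - <<'E'
from h import *
# tray geometry from wrist/top views; label centres
ims=pickle.load(open('ims0.pkl','rb'));c=ims['top'];H=hsv(c)
k=blobs(cv2.inRange(H,(50,120,60),(75,255,255)),300)[0]
r=rect(c,k,.012);print(r)
w=pickle.load(open('w2.pkl','rb'))
print('labels A,B,C',ray(w,[[252,184],[348,192],[307,62]],.038)[:,:2])
for z in(.039,):
  print('relay0 label top view',ray(c,[[276/1.5625,340/1.5625]],z))
print('card top ends',ray(c,np.array([[246,302],[323,309]])/1.5625,.088))
E
```

```text
t: 2.8
eef_pos: [0.4323, -0.1388, 0.0157]
tcp_rot: [3.139, -0.002, 0.285]
ft_force: [0.1, -0.2, 0.2]
opening: 0.0853
finger_force: 0.0
t: 3.4
eef_pos: [0.4305, -0.1378, 0.0139]
tcp_rot: [-3.141, 0.0, 0.285]
ft_force: [-0.0, -0.1, 0.9]
opening: 0.0003
finger_force: 0.0
((453.2376403808594, 210.70716857910156), (219.08621215820312, 145.7511444091797), 85.16197967529297)
labels A,B,C [[ 0.43281051 -0.13733505]
 [ 0.44944567 -0.22102534]
 [ 0.53966804 -0.15112609]]
relay0 label top view [[0.44287858 0.22603039 0.039     ]]
card top ends [[0.51521595 0.27271491 0.088     ]
 [0.49945709 0.12518244 0.088     ]]
```

```bash
python3 - <<'E'
from h import *
c=cam('wrist');pickle.dump(c,open('w3.pkl','wb'))
cv2.imwrite('pics/w3.png',c['pixels'][:,:,::-1])
H=hsv(c)
for k in blobs(cv2.inRange(H,(5,100,60),(18,255,255)),60)[:6]: print(k[:,0].mean(0),rect(c,k,.038),rect(c,k,.02))
E
```

```text
[350.85833333  43.325     ] ((538.0641479492188, -147.82882690429688), (27.397951126098633, 25.483957290649414), 19.330541610717773) ((541.80517578125, -151.92266845703125), (30.797203063964844, 28.64573860168457), 19.33042335510254)
[405.16062176 248.75647668] ((453.3515319824219, -213.39706420898438), (36.2015380859375, 33.44131088256836), 8.366811752319336) ((446.58245849609375, -225.6259765625), (40.69297409057617, 37.590370178222656), 8.36674690246582)
[256.18857143 226.98285714] ((444.2080993652344, -133.69671630859375), (25.055492401123047, 20.37491226196289), 15.153467178344727) ((436.30462646484375, -136.03724670410156), (28.164081573486328, 22.902793884277344), 15.153465270996094)
```

View pics/w3.png

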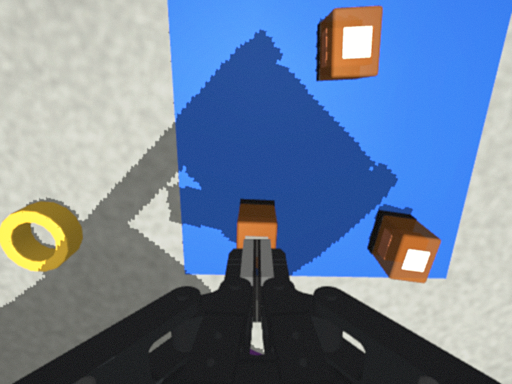

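The shut fingers at (257,245) hold nothing. Relay A stands just beyond them, with its top face at rows 206-247, column 256. I'll measure where it is now.

```bash
python3 - <<'E'
from h import *
c=pickle.load(open('w3.pkl','rb'))
s=ctrl.observe();p=s['eef_pos'];R=Ro.from_euler('xyz',s['tcp_rot']).as_matrix()
f=lambda P:np.round((P-p)@R*1000,1)
print('topface far,near: tool frame',f(ray(c,[[257,206],[257,247],[238,225],[276,225]],.038)))
print('base far',f(ray(c,[[257,200]],.002)))
w=pickle.load(open('w2.pkl','rb'));print('before, label',f(ray(w,[[252,184]],.038)))
print('B,C now',f(ray(c,[[417,261],[357,42]],.038)))
print(proj(c,[p,p-R[:,2]*.019]))
E
```

```text
topface far,near: tool frame [[ 25.8   0.1 -24.2]
 [  2.6   0.1 -24.2]
 [ 15.3  -9.7 -24.2]
 [ 15.3   9.9 -24.2]]
base far [[16.2  0.2 11.8]]
before, label [[  2.3   0.2 -24.2]]
B,C now [[ -6.   86.5 -24.2]
 [101.   43.  -24.2]]
[[256.70592063 231.63106027]
 [256.76879235 246.625009  ]]
```

```bash
python3 -m creep '[0,0,0.02,0,0,0, 0,0,0.06,0,0,0, 0,0,0.1,0,0,0, 0,0,0.12,0,0,0, 0,0,0.12,0,0,0, 0,0,0.12,0,0,0, 0,0,0.12,0,0,0]' 1
python3 - <<'E'
from h import *
c=cam('wrist');pickle.dump(c,open('w4.pkl','wb'))
w=[pickle.load(open(f'w{i}.pkl','rb'))['pixels'][y0:y0+110,200:310,::-1] for i,y0 in((2,130),(3,180),(4,130))]
cv2.imwrite('pics/w4.png',cv2.resize(np.hstack(w),None,fx=2.4,fy=2.4,interpolation=cv2.INTER_NEAREST))
H=hsv(c);print(ctrl.observe()['eef_pos'])
for k in blobs(cv2.inRange(H,(5,100,60),(18,255,255)),60)[:6]: print(k[:,0].mean(0),rect(c,k,.038),rect(c,k,.02))
E
```

```text
t: 4.15
eef_pos: [0.4295, -0.1373, 0.1323]
tcp_rot: [-3.14, 0.002, 0.285]
ft_force: [-0.2, 0.3, -0.5]
opening: 0.0857
finger_force: 0.0
[ 0.42941673 -0.13721143  0.13211854]
[310.20661157  63.90082645] ((538.5574951171875, -149.56436157226562), (27.062944412231445, 22.278366088867188), 18.649229049682617) ((540.69384765625, -151.95840454101562), (28.912595748901367, 23.80103302001953), 18.649248123168945)
[349.30909091 188.21818182] ((450.9348449707031, -217.2650604248047), (29.68622589111328, 26.603580474853516), 7.538822174072266) ((447.08251953125, -224.28623962402344), (31.715181350708008, 28.42185401916504), 7.538793087005615)
[257.3877551  180.95918367] ((434.0372314453125, -136.35287475585938), (27.748991012573242, 20.62274169921875), 13.357614517211914) ((429.0298767089844, -137.84397888183594), (29.645553588867188, 22.032249450683594), 13.357606887817383)
```

View pics/w4.png

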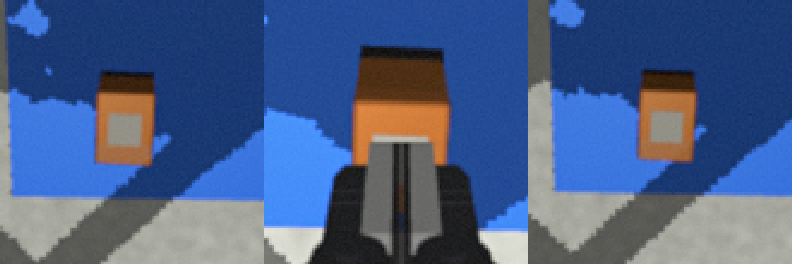

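The middle panel shows relay A unmoved and upright, with the shut fingers passing over its top. So the real fingertips sit about 30 mm behind the stated TCP. I'll check this against the finger gap in the image, then probe down with the fingers open.

```bash
python3 - <<'E'
from h import *
w=pickle.load(open('w4.pkl','rb'));print(w['fx'],w['fy'],w['cx'],w['cy'])
T=np.array(w['T_tool_cam'])
d=w['fx']*.0854/177; pc=np.array([0,(253-w['cy'])/w['fy']*d,d,1]);print('open tip tool',T@pc)
print('A label',ray(w,[[200+(667-528)/2.4,130+127/2.4]],.038))
E
python3 -m creep '[0.001,0,-0.04,0,0,0, 0.002,0,-0.08,0,0,0, 0.003,0,-0.11,0,0,0, 0.003,0,-0.125,0,0,0, 0.003,0,-0.13,0,0,0, 0.003,0,-0.135,0,0,0, 0.003,0,-0.135,0,0,0, 0.003,0,-0.135,0,0,0]'
```

```text
305.71069127983895 305.71069127983895 256.5203097511997 193.40794044831753
open tip tool [ 6.92542903e-03 -1.46307716e-04 -3.82990691e-02  1.00000000e+00]
A label [[ 0.43264859 -0.13748984  0.038     ]]
t: 5.0
eef_pos: [0.4343, -0.1382, -0.0003]
tcp_rot: [3.141, -0.001, 0.285]
ft_force: [0.3, 0.6, 0.1]
opening: 0.0853
finger_force: 0.0
```

```bash
python3 -m creep '[-0.001,0,-0.004,0,0,0, -0.001,0,-0.008,0,0,0, -0.001,0,-0.008,0,0,0, -0.001,0,-0.008,0,0,0]'; python3 -m creep '[0,0,-0.002,0,0,0, 0,0,-0.004,0,0,0, 0,0,-0.006,0,0,0, 0,0,-0.006,0,0,0]'
python3 - <<'E'
from h import *
c=cam('wrist');pickle.dump(c,open('w5.pkl','wb'))
cv2.imwrite('pics/w5.png',c['pixels'][:,:,::-1])
E
```

```text
t: 5.4
eef_pos: [0.4325, -0.1378, -0.0091]
tcp_rot: [-3.141, 0.0, 0.285]
ft_force: [0.1, 0.6, -0.1]
opening: 0.0854
finger_force: 0.0
t: 5.8
eef_pos: [0.4323, -0.1376, -0.0155]
tcp_rot: [-3.141, 0.001, 0.285]
ft_force: [-0.9, -1.1, 0.2]
opening: 0.0852
finger_force: 0.0
```

View pics/w5.png

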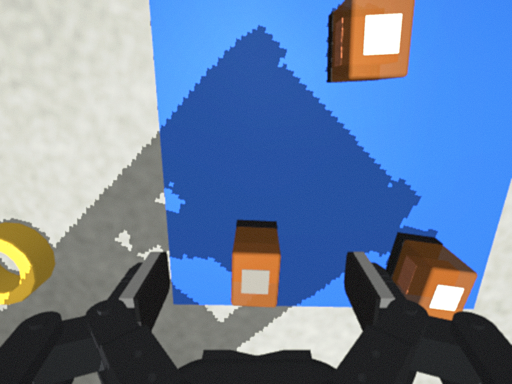

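Past the nominal contact depth there is still no force. Relay A at (256,265) sits between the pads at (160,280) and (355,280), which are now low enough. B at (430,285) is clear of the right finger. I'll close here.

```bash
python3 -m creep '[0,0,0,0,0,0, 0,0,0,0,0,0, 0,0,0,0,0,0, 0,0,0,0,0,0, 0,0,0,0,0,0]' 0
python3 -m creep '[0,0,0.02,0,0,0, 0,0,0.05,0,0,0, 0,0,0.08,0,0,0, 0,0,0.08,0,0,0]'
```

```text
t: 6.35
eef_pos: [0.433, -0.138, -0.0147]
tcp_rot: [3.141, -0.001, 0.285]
ft_force: [0.3, -1.1, 0.2]
opening: 0.0203
finger_force: 58.8
t: 6.75
eef_pos: [0.4358, -0.1394, 0.0691]
tcp_rot: [3.136, -0.006, 0.285]
ft_force: [1.1, -0.2, -0.6]
opening: 0.0203
finger_force: 58.8
```

```bash
python3 -m creep '[-0.002,0.03,0.01,0,0,-2, -0.004,0.075,0.01,0,0,-5, -0.006,0.12,0.01,0,0,-8, -0.008,0.165,0.01,0,0,-10, -0.01,0.21,0.01,0,0,-12, -0.012,0.255,0.01,0,0,-14, -0.014,0.3,0.01,0,0,-16, -0.016,0.345,0.01,0,0,-18, -0.018,0.385,0.01,0,0,-20, -0.02,0.414,0.01,0,0,-21, -0.02,0.414,0.01,0,0,-21, -0.02,0.414,0.01,0,0,-21]'
python3 - <<'E'
from h import *
c=cam('wrist');pickle.dump(c,open('w6.pkl','wb'))
H=hsv(c)
for k in blobs(cv2.inRange(H,(50,120,60),(75,255,255)),300)[:2]: print('green',k[:,0].mean(0),k[:,0].min(0),k[:,0].max(0),rect(c,k,.012))
for k in blobs(cv2.inRange(H,(5,100,60),(18,255,255)),60)[:6]: print(k[:,0].mean(0),rect(c,k,.03))
c2=cam('top');pickle.dump(c2,open('t6.pkl','wb'))
cv2.imwrite('pics/w6.png',c['pixels'][:,:,::-1])
E
```

```text
t: 7.95
eef_pos: [0.4118, 0.2762, 0.074]
tcp_rot: [3.14, 0.001, -0.08]
ft_force: [-0.8, 0.2, -0.6]
opening: 0.0203
finger_force: 58.9
green [368.58362738 136.49611856] [181  26] [511 235] ((451.36578369140625, 210.92501831054688), (227.92120361328125, 154.7890625), 84.91234588623047)
green [39.69473684 67.75789474] [24 54] [55 81] ((520.0722045898438, 419.4071044921875), (17.006938934326172, 17.916824340820312), 2.3857226371765137)
[255.73873874 271.72972973] ((353.6923828125, 280.5863037109375), (38.09367752075195, 60.09724044799805), 84.6305160522461)
[314.78832117 159.05839416] ((443.7798156738281, 231.86131286621094), (28.940763473510742, 24.65213394165039), 75.70454406738281)
```

View pics/w6.png

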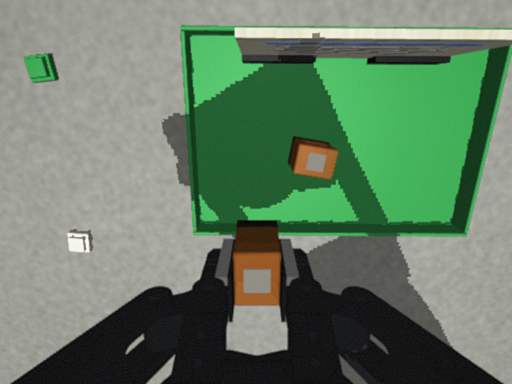

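The held relay is upright at (257,265). The tray, with relay0 at (315,160) and the card along the top edge, is where I estimated. I'll lower, release slightly and rise.

```bash
python3 -m creep '[0.001,0,-0.03,0,0,0, 0.001,0,-0.06,0,0,0, 0.001,0,-0.078,0,0,0, 0.001,0,-0.083,0,0,0, 0.001,0,-0.086,0,0,0, 0.001,0,-0.086,0,0,0, 0.001,0,-0.086,0,0,0]'
python3 -m creep '[0,0,0,0,0,0, 0,0,0,0,0,0, 0,0,0,0,0,0]' 0.4
python3 -m creep '[0,0,0.015,0,0,0, 0,0,0.05,0,0,0, 0,0,0.09,0,0,0, 0,0,0.12,0,0,0, 0,0,0.12,0,0,0]'
python3 - <<'E'
from h import *
c=cam('wrist');pickle.dump(c,open('w7.pkl','wb'))
H=hsv(c)
for k in blobs(cv2.inRange(H,(5,100,60),(18,255,255)),60)[:6]: print(k[:,0].mean(0),rect(c,k,.03))
for k in blobs(cv2.inRange(H,(0,0,150),(180,60,255)),40)[:9]: print('w',k[:,0].mean(0),rect(c,k,.039))
E
```

```text
t: 8.75
eef_pos: [0.4147, 0.2764, -0.0099]
tcp_rot: [-3.141, -0.002, -0.082]
ft_force: [0.4, -0.6, -0.8]
opening: 0.0203
finger_force: 58.9
t: 9.05
eef_pos: [0.414, 0.2764, -0.0106]
tcp_rot: [-3.141, -0.001, -0.082]
ft_force: [-0.8, 0.2, 0.7]
opening: 0.0341
finger_force: 0.0
t: 9.55
eef_pos: [0.4172, 0.278, 0.1143]
tcp_rot: [-3.137, -0.009, -0.081]
ft_force: [1.3, 1.2, 0.2]
opening: 0.0338
finger_force: 0.0
[308.31531532 156.17117117] ((443.6933898925781, 232.1149444580078), (28.582918167114258, 24.244388580322266), 75.2886734008789)
[258.6509434  193.52830189] ((413.91534423828125, 276.3927917480469), (20.8924503326416, 28.61720848083496), 84.77433013916016)
w [239.18536585 131.00546341] ((390.25799560546875, 284.774658203125), (528.188720703125, 342.6736145019531), 85.84321594238281)
w [299.87058824 230.53529412] ((374.0662536621094, 241.6391143798828), (63.43657302856445, 28.175844192504883), 85.40255737304688)
w [153.17346939 369.70408163] ((233.4567413330078, 397.4070129394531), (21.704334259033203, 57.60591125488281), 50.15068054199219)
w [266.33980583  55.26213592] ((522.9537353515625, 261.8606872558594), (35.243553161621094, 4.725993633270264), 85.29816436767578)
w [58.         59.55263158] ((533.6023559570312, 416.3484191894531), (6.803647518157959, 7.481535911560059), 85.30479431152344)
```

```bash
python3 - <<'E'
from h import *
for f in('w2','w5'):
    c=pickle.load(open(f+'.pkl','rb'))
    for k in blobs(cv2.inRange(hsv(c),(0,0,190),(180,50,255)),60)[:9]:
        r=rect(c,k,.038)
        if max(r[1])<25 and r[0][0]>400 and r[0][1]<-100: print(f,k[:,0].mean(0),r)
E
```

```text
w2 [306.5  62. ] ((539.5285034179688, -150.80455017089844), (11.459625244140625, 12.164557456970215), 16.283935546875)
w2 [348.68085106 192.34042553] ((449.2271728515625, -221.6465606689453), (11.947824478149414, 12.136510848999023), 7.722453594207764)
w5 [381.89115646  33.79591837] ((539.5470581054688, -150.56922912597656), (12.258448600769043, 12.336980819702148), 18.986553192138672)
w5 [446.21505376 297.34408602] ((449.3376770019531, -221.3571319580078), (12.422892570495605, 12.477973937988281), 7.745318412780762)
w5 [254.73684211 281.37894737] ((433.2549743652344, -136.4993896484375), (11.819221496582031, 11.445907592773438), 15.44737434387207)
w5 [221.94505495 310.30769231] ((412.99041748046875, -127.02843475341797), (8.886847496032715, 15.903599739074707), 16.275381088256836)
w5 [426.15384615 379.30769231] ((403.93621826171875, -235.08131408691406), (7.232879161834717, 14.082568168640137), 16.2594051361084)
```

```bash
python3 -m creep '[0.003,-0.03,0,0,0,1, 0.006,-0.075,0,0,0,2, 0.009,-0.12,0,0,0,3, 0.012,-0.165,0,0,0,4, 0.015,-0.21,0,0,0,5, 0.018,-0.255,0,0,0,6, 0.021,-0.3,0,0,0,7, 0.024,-0.345,0,0,0,8, 0.027,-0.39,0,0,0,9.5, 0.03,-0.435,0,0,0,11, 0.033,-0.475,0,0,0,12.4, 0.0355,-0.498,0,0,0,12.4]' 1
python3 -m creep '[0,0,-0.01,0,0,0, 0,0,-0.02,0,0,0, 0,0,-0.02,0,0,0]'
python3 - <<'E'
from h import *
c=cam('wrist');s=ctrl.observe()
p=s['eef_pos'];R=Ro.from_euler('xyz',s['tcp_rot']).as_matrix();print(p)
for k in blobs(cv2.inRange(hsv(c),(0,0,170),(180,60,255)),60)[:9]:
    r=rect(c,k,.038)
    if max(r[1])<25 and r[0][0]>400 and r[0][1]<-100: print(k[:,0].mean(0),r)
E
```

```text
t: 10.8
eef_pos: [0.448, -0.2242, 0.1073]
tcp_rot: [-3.141, 0.002, 0.133]
ft_force: [-0.1, 0.6, 0.2]
opening: 0.0854
finger_force: 0.0
t: 11.1
eef_pos: [0.4469, -0.2194, 0.0856]
tcp_rot: [-3.137, 0.004, 0.135]
ft_force: [-0.8, 0.8, 1.0]
opening: 0.0852
finger_force: 0.0
[ 0.44762326 -0.21966617  0.08675126]
[171.95833333  58.5       ] ((539.6392822265625, -150.97052001953125), (12.309553146362305, 12.417174339294434), 18.781381607055664)
[99.30693069  7.17821782] ((562.901611328125, -105.08692932128906), (6.158468246459961, 21.358280181884766), 17.30074119567871)
[140.05263158   5.14473684] ((567.787109375, -129.7392578125), (5.564280986785889, 15.988870620727539), 15.262649536132812)
```

```bash
python3 -m creep '[0.001,-0.002,-0.03,0,0,0, 0.001,-0.002,-0.06,0,0,0, 0.001,-0.002,-0.085,0,0,0, 0.001,-0.002,-0.095,0,0,0, 0.001,-0.002,-0.102,0,0,0, 0.001,-0.002,-0.102,0,0,0]'
python3 -m creep '[0,0,0,0,0,0, 0,0,0,0,0,0, 0,0,0,0,0,0, 0,0,0,0,0,0, 0,0,0,0,0,0]' 0
python3 -m creep '[0,0,0.02,0,0,0, 0,0,0.05,0,0,0, 0,0,0.09,0,0,0, 0,0,0.09,0,0,0]'
```

```text
t: 11.75
eef_pos: [0.4502, -0.2233, -0.0132]
tcp_rot: [-3.141, 0.0, 0.135]
ft_force: [-0.4, 0.3, 0.6]
opening: 0.0853
finger_force: 0.0
t: 12.25
eef_pos: [0.4507, -0.2243, -0.0123]
tcp_rot: [3.141, -0.001, 0.135]
ft_force: [0.7, -0.3, -0.3]
opening: 0.0205
finger_force: 58.7
t: 12.65
eef_pos: [0.4538, -0.2264, 0.0827]
tcp_rot: [3.135, -0.007, 0.135]
ft_force: [0.5, -0.3, -0.1]
opening: 0.0206
finger_force: 58.7
```

```bash
python3 -m creep '[-0.003,0.03,0,0,0,-1, -0.008,0.07,0,0,0,-2, -0.013,0.115,0,0,0,-4, -0.018,0.16,0,0,0,-5, -0.023,0.205,0,0,0,-7, -0.028,0.25,0,0,0,-8, -0.033,0.295,0,0,0,-9, -0.038,0.34,0,0,0,-11, -0.043,0.375,0,0,0,-12, -0.046,0.388,0,0,0,-12.4, -0.046,0.388,0,0,0,-12.4, -0.046,0.388,0,0,0,-12.4]'
python3 -m creep '[0,0,-0.03,0,0,0, 0,0,-0.06,0,0,0, 0,0,-0.077,0,0,0, 0,0,-0.083,0,0,0, 0,0,-0.086,0,0,0, 0,0,-0.086,0,0,0, 0,0,-0.086,0,0,0]'
python3 - <<'E'
from h import *
c=cam('wrist');s=ctrl.observe();print(s['eef_pos'],s['opening'],s['ft_force'])
for k in blobs(cv2.inRange(hsv(c),(5,100,60),(18,255,255)),60)[:6]: print(k[:,0].mean(0),rect(c,k,.03))
E
```

```text
t: 13.85
eef_pos: [0.4037, 0.164, 0.0764]
tcp_rot: [3.141, 0.001, -0.08]
ft_force: [0.3, 0.5, 0.4]
opening: 0.0204
finger_force: 58.8
t: 14.55
eef_pos: [0.4052, 0.1641, -0.0081]
tcp_rot: [-3.141, -0.002, -0.082]
ft_force: [-0.2, -0.5, -0.5]
opening: 0.0202
finger_force: 58.8
[ 0.40518201  0.16424518 -0.00805872] 0.020473606307666477 [-0.44568789  0.56341034 -1.28786656]
[ 67.71171171 230.28678679] ((429.79730224609375, 255.1403045654297), (34.322696685791016, 101.36067199707031), 33.661720275878906)
[256.49561404 266.96929825] ((403.8765869140625, 164.28811645507812), (23.04369354248047, 41.54118728637695), 85.23617553710938)
```

Another 2 mm down, then release, rise and look.

```bash
python3 -m creep '[0,0,-0.002,0,0,0, 0,0,-0.002,0,0,0]'
python3 -m creep '[0,0,0,0,0,0, 0,0,0,0,0,0, 0,0,0,0,0,0]' 0.4
python3 -m creep '[0,0,0.015,0,0,0, 0,0,0.05,0,0,0, 0,0,0.1,0,0,0, 0,0,0.15,0,0,0, 0,0,0.2,0,0,0, 0,0,0.22,0,0,0, 0,0,0.22,0,0,0]'
python3 - <<'E'
from h import *
c=cam('wrist');pickle.dump(c,open('w8.pkl','wb'))
H=hsv(c)
for k in blobs(cv2.inRange(H,(5,100,60),(18,255,255)),60)[:6]: print(k[:,0].mean(0),rect(c,k,.03))
t=cam('top');pickle.dump(t,open('t8.pkl','wb'))
a=cv2.resize(c['pixels'][:,:,::-1],(400,300));
b=t['pixels'][90:170,240:340,::-1];b=cv2.resize(b,(400,300),interpolation=cv2.INTER_NEAREST)
s=cam('scene');pickle.dump(s,open('s8.pkl','wb'))
d=cv2.resize(s['pixels'][210:270,205:285,::-1],(400,300),interpolation=cv2.INTER_NEAREST)
e=cv2.resize(s['pixels'][145:205,280:370,::-1],(400,300),interpolation=cv2.INTER_NEAREST)
cv2.imwrite('pics/w8.png',np.vstack([np.hstack([a,b]),np.hstack([d,e])]))
E
```

```text
t: 14.8
eef_pos: [0.4043, 0.1643, -0.0108]
tcp_rot: [-3.141, -0.001, -0.082]
ft_force: [0.3, -0.4, -1.0]
opening: 0.0206
finger_force: 58.8
t: 15.1
eef_pos: [0.4042, 0.1642, -0.011]
tcp_rot: [-3.142, -0.0, -0.082]
ft_force: [0.7, -0.4, -0.1]
opening: 0.034
finger_force: 0.0
t: 15.8
eef_pos: [0.4067, 0.1648, 0.2133]
tcp_rot: [-3.139, -0.008, -0.082]
ft_force: [-0.1, -0.4, -0.1]
opening: 0.0341
finger_force: 0.0
[194.24050633 138.35443038] ((444.689208984375, 233.1470489501953), (27.938365936279297, 23.643836975097656), 75.73612213134766)
[162.67816092 166.14942529] ((414.8333740234375, 275.45208740234375), (25.64914894104004, 26.5194149017334), 85.32210540771484)
[257.34666667 168.85333333] ((402.0927734375, 164.18003845214844), (20.22164535522461, 26.675790786743164), 85.32256317138672)
```

View pics/w8.png

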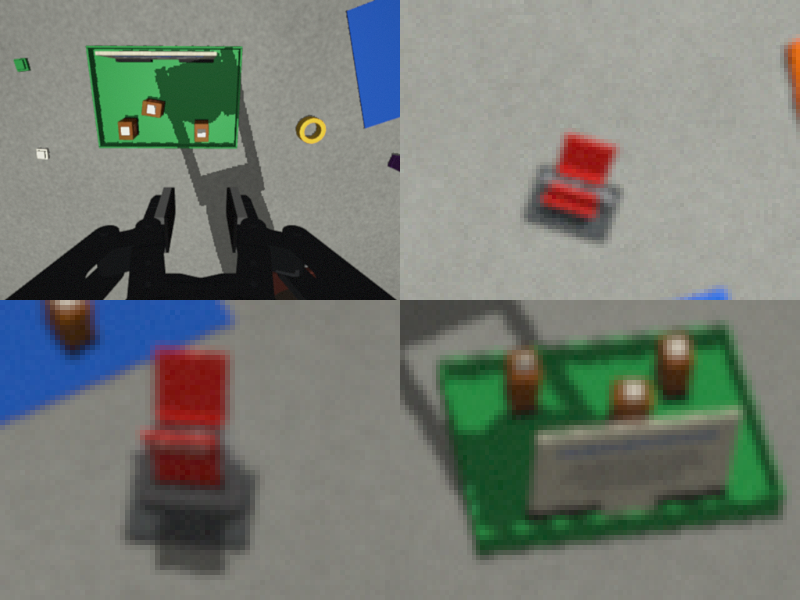

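All three relays stand upright in the tray: top-left at (127,128), (152,107) and (201,131), and bottom-right in front of the card. The clip bites the fin, its handles splayed along x, with its y axis leaning about 20° from world y. I'll go above it with the tool turned so the fingers close along the clip's x.

```bash
python3 -m creep '[0.02,-0.02,0.01,0,0,8, 0.05,-0.05,0.01,0,0,16, 0.08,-0.08,0.01,0,0,24, 0.11,-0.11,0.01,0,0,32, 0.14,-0.14,0.01,0,0,40, 0.17,-0.17,0.01,0,0,48, 0.2,-0.2,0.01,0,0,56, 0.23,-0.23,0.01,0,0,64, 0.255,-0.26,0.01,0,0,72, 0.27,-0.275,0.01,0,0,75, 0.27,-0.275,0.01,0,0,75, 0.27,-0.275,0.01,0,0,75]' 1
python3 - <<'E'
from h import *
s=ctrl.observe();print(s['eef_pos'],s['tcp_rot'],s['joint_pos'])
c=cam('wrist');pickle.dump(c,open('w9.pkl','wb'))
cv2.imwrite('pics/w9.png',c['pixels'][:,:,::-1])
for k in blobs(cv2.inRange(hsv(c),(0,130,50),(5,255,255)),60)[:6]: print(k[:,0].mean(0),k[:,0].min(0),k[:,0].max(0),rect(c,k,.1),rect(c,k,.075))
E
```

```text
t: 17.15
eef_pos: [0.6728, -0.1106, 0.2157]
tcp_rot: [-3.137, 0.0, 1.226]
ft_force: [0.8, 0.3, 0.5]
opening: 0.0854
finger_force: 0.0
[ 0.67279485 -0.11060241  0.21574744] [-3.13657766e+00  3.20076113e-05  1.22567296e+00] [-2.78631510e-01  3.52728604e-01  1.34314382e+00  3.03457432e-04
  1.45072627e+00  6.64548308e-02]
[240.90647482 171.23741007] [227 146] [254 199] ((659.8560180664062, -99.00772857666016), (52.52210235595703, 25.753158569335938), 70.27262878417969) ((656.2638549804688, -104.65298461914062), (57.12981033325195, 28.012453079223633), 70.2726058959961)
[275.5248227  170.29078014] [263 146] [290 198] ((692.3453369140625, -110.07704162597656), (51.56962585449219, 25.60379409790039), 70.59635925292969) ((691.603271484375, -116.69331359863281), (56.09363555908203, 27.850006103515625), 70.5960464477539)
[496.63636364 236.24675325] [482 226] [511 247] ((883.4817504882812, -250.07972717285156), (27.033592224121094, 18.735197067260742), 0.09783889353275299) ((899.5079956054688, -268.9783020019531), (29.405179977416992, 20.378803253173828), 0.09785928577184677)
```

View pics/w9.png

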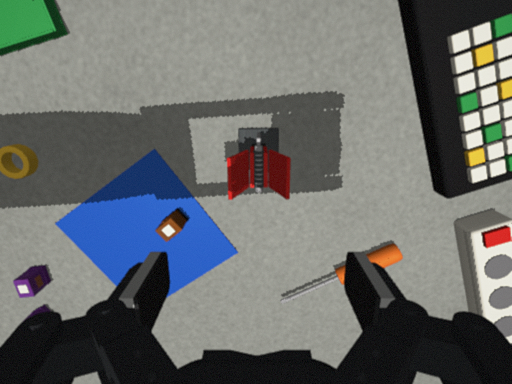

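The clip is centred at column 258. The splayed handle tops run from column 227 to 290 and rows 150-199, aligned with the tool. The screwdriver tip at (285,298) and the spare relay at (172,225) are off to the sides; I'll compute their clearance.

```bash
python3 - <<'E'
from h import *
c=pickle.load(open('w9.pkl','rb'));s=ctrl.observe();p=s['eef_pos'];R=Ro.from_euler('xyz',s['tcp_rot']).as_matrix()
f=lambda P:np.round((P-p)@R*1000,1)
H=hsv(c);m=cv2.inRange(H,(0,130,50),(5,255,255))
for x in(229,231,286,288):
    r=np.where(m[140:205,x])[0]+140;print(x,r.min(),r.max())
P=ray(c,[[227,176],[290,176],[258.5,150],[258.5,199]],.115);print(f(P),P[:2].mean(0))
print('centre world',ray(c,[[258.5,175]],.115))
print('sd tip, shaft, relayC',f(ray(c,[[285,298],[340,272]],.005)),f(ray(c,[[168,230]],.038)))
print(p,s['tcp_rot'])
E
```

```text
229 157 199
231 157 199
286 156 198
288 157 198
[[  7.4 -27.1 101.6]
 [  7.4  30.4 101.4]
 [ 31.3   1.7 101.5]
 [-14.9   1.7 101.5]] [ 0.67646046 -0.10354598  0.115     ]
centre world [[ 0.67679282 -0.10266265  0.115     ]]
sd tip, shaft, relayC [[-208.8   41.6  211.3]
 [-164.4  119.   211. ]] [[ -83.2 -110.8  179. ]]
[ 0.67279737 -0.11006004  0.21650382] [-3.13753690e+00 -3.72736832e-05  1.22647880e+00]
```

```bash
python3 -m creep '[0.003,0.004,-0.03,0,0,0, 0.003,0.004,-0.07,0,0,0, 0.003,0.004,-0.11,0,0,0, 0.003,0.004,-0.135,0,0,0, 0.003,0.004,-0.15,0,0,0, 0.003,0.004,-0.158,0,0,0, 0.003,0.004,-0.158,0,0,0, 0.003,0.004,-0.158,0,0,0, 0.003,0.004,-0.158,0,0,0]'
python3 - <<'E'
from h import *
c=cam('wrist');pickle.dump(c,open('w10.pkl','wb'))
m=cv2.inRange(hsv(c),(0,130,50),(5,255,255))
for k in blobs(m,60)[:3]: print(k[:,0].min(0),k[:,0].max(0))
s=ctrl.observe();p=s['eef_pos'];R=Ro.from_euler('xyz',s['tcp_rot']).as_matrix();print(p)
X=lambda *q:p+R@np.array(q)
# pads assumed at tool z -38..-60 ; rows of clip top edge
ms=[k for k in blobs(m,200)];u0=min(k[:,0,0].min() for k in ms[:2]);u1=max(k[:,0,0].max() for k in ms[:2])
r0=np.where(m[:,u0+3])[0];r1=np.where(m[:,u1-3])[0]
P=ray(c,[[u0,(r0.min()+r0.max())/2],[u1,(r1.min()+r1.max())/2]],.115);print(u0,u1,r0.min(),r0.max(),r1.min(),r1.max(),np.round((P-p)@R*1000,1))
E
```

```text
t: 18.1
eef_pos: [0.6785, -0.1072, 0.0631]
tcp_rot: [3.138, -0.0, 1.227]
ft_force: [-0.3, 0.5, 0.6]
opening: 0.0854
finger_force: 0.0
[183 193] [244 317]
[270 208] [316 317]
[259 193] [268 274]
[ 0.67836054 -0.10713889  0.06290668]
183 316 240 270 239 287 [[ 13.9 -31.9 -52.2]
 [  9.8  26.  -52. ]]
```

```bash
python3 - <<'E'
from h import *
c=pickle.load(open('w10.pkl','rb'))
s=ctrl.observe();p=s['eef_pos'];R=Ro.from_euler('xyz',s['tcp_rot']).as_matrix();print(p)
m=cv2.inRange(hsv(c),(0,130,50),(5,255,255))
for k in blobs(m,300)[:2]:
    a=cv2.approxPolyDP(k,4,True)[:,0];print(np.c_[a,np.round((ray(c,a,.115)-p)@R*1000,0)[:,:2]].astype(int).tolist())
X=np.array([[x,y,0] for x,y in((25,-28.5),(-15,-28.5),(25,28.5),(-15,28.5))])/1000
X[:,2]=(.115-p[2])*-1
print('expect if clip at (5,0)',proj(c,p+X@R.T).round())
E
```

```text
[ 0.67836054 -0.10713889  0.06290668]
[[243, 193, 42, -6], [238, 194, 42, -8], [233, 220, 30, -10], [228, 208, 36, -12], [183, 242, 20, -31], [193, 317, -19, -30], [233, 271, 6, -10], [233, 220, 30, -10], [237, 274, 4, -9], [242, 274, 4, -7]]
[[271, 208, 36, 6], [270, 269, 7, 6], [308, 317, -19, 24], [316, 242, 20, 25]]
expect if clip at (5,0) [[189. 231.]
 [195. 310.]
 [324. 231.]
 [318. 310.]]
```

```bash
python3 -m creep '[-0.001,0,-0.001,0,0,0, -0.001,0,-0.001,0,0,0, -0.001,0,-0.001,0,0,0, -0.001,0,-0.001,0,0,0]'
```

```text
t: 18.55
eef_pos: [0.6761, -0.1068, 0.0599]
tcp_rot: [-3.142, -0.0, 1.227]
ft_force: [-0.0, 0.8, -0.1]
opening: 0.0852
finger_force: 0.0
```

Within 1 mm of centre. Now squeeze.

```bash
python3 -m creep '[0,0,0,0,0,0, 0,0,0,0,0,0, 0,0,0,0,0,0, 0,0,0,0,0,0, 0,0,0,0,0,0, 0,0,0,0,0,0]' 0
```

```text
t: 19.15
eef_pos: [0.6764, -0.1069, 0.061]
tcp_rot: [3.141, -0.0, 1.227]
ft_force: [-2.3, 0.7, 6.3]
opening: 0.0229
finger_force: 60.6
```

```bash
python3 -m creep '[0,0,0.005,0,0,0, 0,0,0.015,0,0,0, 0,0,0.03,0,0,0, 0,0,0.05,0,0,0, 0,0,0.08,0,0,0, 0,0,0.12,0,0,0, 0,0,0.14,0,0,0, 0,0,0.14,0,0,0, 0,0,0.14,0,0,0]'
python3 - <<'E'
from h import *
s=ctrl.observe();p=s['eef_pos'];R=Ro.from_euler('xyz',s['tcp_rot']).as_matrix();print(p)
c=cam('wrist');pickle.dump(c,open('w11.pkl','wb'));t=cam('scene');pickle.dump(t,open('s11.pkl','wb'))
m=cv2.inRange(hsv(c),(0,130,50),(5,255,255))
for k in blobs(m,100)[:4]: print('wrist',cv2.approxPolyDP(k,3,True)[:,0].tolist())
for n in('scene','top'):
    t=cam(n);m=cv2.inRange(hsv(t),(0,130,50),(5,255,255))
    q=proj(t,[p+[0,0,.03]])[0];print(n,q)
    for k in blobs(m,20):
        if np.hypot(*(k[:,0].mean(0)-q))<45: print(n,cv2.boundingRect(k),cv2.minAreaRect(k),cv2.contourArea(k))
E
```

```text
t: 20.05
eef_pos: [0.6764, -0.1069, 0.2009]
tcp_rot: [3.14, -0.0, 1.227]
ft_force: [0.6, 0.8, -1.9]
opening: 0.0226
finger_force: 59.7
[ 0.67635225 -0.1068759   0.20086378]
wrist [[284, 190], [279, 190], [259, 213], [259, 265], [264, 267], [272, 261], [276, 313], [283, 311]]
wrist [[226, 190], [226, 231], [232, 266], [230, 311], [237, 313], [240, 261], [247, 267], [253, 265], [253, 215], [232, 191]]
wrist [[511, 235], [487, 241], [488, 253], [491, 256], [511, 250]]
scene [239.80408466 202.53185716]
scene (233, 194, 16, 29) ((240.5, 208.0), (28.0, 15.0), 90.0) 194.5
top [286.75109061 125.26239823]
```

```bash
python3 - <<'E'
from h import *
s=ctrl.observe();p=s['eef_pos'];R=Ro.from_euler('xyz',s['tcp_rot']).as_matrix()
cx=R[:,1]*np.sign(R[0,1]); cy=R[:,0]
t=pickle.load(open('s11.pkl','rb'))
print('pad tips z+.029',proj(t,p+np.array([0,0,.029])+cx*.013)[0])
for h in(-.001,.004,.009,.014,.019):
    o=p+np.array([0,0,h]); print(h,'tip L/R',proj(t,[o+cx*.018+cy*.02-[0,0,.037],o+cx*.018-cy*.02-[0,0,.037]]).round(1).tolist(),'pin ends',proj(t,[o+cy*.024,o-cy*.024]).round(1).tolist())
for r in range(184,228): print(r,[tuple(int(v) for v in t['pixels'][r,u]) for u in(230,236,241,246,251)])
t8=pickle.load(open('s8.pkl','rb'));m=cv2.inRange(hsv(t8),(0,130,50),(5,255,255));
o=np.array([.6755,-.106,.075]);print('parked pin ends',proj(t8,[o+cy*.024,o-cy*.024]),[cv2.boundingRect(k) for k in blobs(m,20)])
E
```

```text
pad tips z+.029 [239.16691651 207.35771578]
-0.001 tip L/R [[247.8, 225.6], [232.1, 224.1]] pin ends [[249.9, 211.3], [230.9, 209.6]]
0.004 tip L/R [[247.7, 224.4], [232.0, 223.0]] pin ends [[249.9, 210.1], [230.7, 208.4]]
0.009 tip L/R [[247.7, 223.3], [231.9, 221.9]] pin ends [[249.8, 208.9], [230.6, 207.2]]
0.014 tip L/R [[247.6, 222.1], [231.8, 220.7]] pin ends [[249.8, 207.7], [230.5, 206.0]]
0.019 tip L/R [[247.6, 221.0], [231.7, 219.6]] pin ends [[249.8, 206.4], [230.4, 204.7]]
184 [(27, 40, 66), (40, 41, 41), (25, 29, 27), (61, 62, 57), (75, 74, 70)]
185 [(29, 48, 86), (53, 54, 54), (24, 21, 27), (59, 61, 57), (73, 73, 70)]
186 [(27, 50, 95), (53, 54, 53), (21, 21, 26), (65, 65, 61), (74, 76, 71)]
187 [(27, 54, 104), (54, 54, 53), (21, 24, 23), (65, 66, 60), (74, 75, 69)]
188 [(30, 57, 110), (53, 53, 53), (29, 29, 30), (67, 69, 65), (75, 74, 72)]
189 [(29, 57, 109), (54, 56, 57), (18, 21, 23), (68, 68, 65), (74, 75, 70)]
190 [(32, 58, 112), (49, 48, 48), (22, 28, 26), (68, 69, 64), (74, 74, 68)]
191 [(28, 59, 114), (51, 52, 53), (27, 27, 30), (66, 67, 62), (75, 74, 71)]
192 [
[... 2403 characters left out ...]
(47, 46, 45), (42, 39, 34), (44, 32, 30), (77, 75, 70)]
224 [(65, 70, 86), (64, 64, 61), (58, 57, 56), (48, 50, 47), (72, 72, 68)]
225 [(73, 72, 75), (75, 75, 70), (70, 71, 66), (65, 64, 63), (76, 75, 70)]
226 [(79, 78, 74), (87, 88, 83), (85, 84, 81), (74, 76, 71), (76, 76, 71)]
227 [(80, 80, 76), (111, 111, 105), (107, 106, 101), (92, 93, 88), (96, 94, 89)]
parked pin ends [[251.10288185 238.23172791]
 [233.50504666 236.59787623]] [(329, 236, 32, 24), (234, 220, 16, 27), (204, 81, 36, 35), (208, 3, 27, 29), (183, 338, 8, 13), (336, 336, 9, 10), (244, 0, 28, 27), (324, 304, 10, 8), (302, 318, 9, 8), (310, 0, 18, 12), (324, 330, 10, 9), (244, 90, 18, 21), (313, 324, 9, 8), (416, 137, 6, 10)]
```

```bash
python3 - <<'E'
from h import *
c=pickle.load(open('w8.pkl','rb'));g=cv2.cvtColor(c['pixels'],cv2.COLOR_RGB2GRAY)
print(proj(c,[[.513,.2057,.088]]))
for u in range(118,286,8):
    col=hsv(c)[50:90,u].astype(int);print(u,''.join('G' if 45<h<80 and s>90 else ('W' if v>150 and s<60 else ('g' if v>70 else 'd')) for h,s,v in col))
m=cv2.inRange(hsv(c),(0,0,165),(180,60,255));m[:50]=0;m[90:]=0;m[:,:100]=0;m[:,300:]=0
for k in blobs(m,30): print(rect(c,k,.088),cv2.boundingRect(k))
for n in('t8',):
    t=pickle.load(open(n+'.pkl','rb'));q=proj(t,[[.513,.2057,.088]])[0];print(q)
    m=cv2.inRange(hsv(t),(0,0,120),(180,60,255));x,y=q.astype(int);z=np.zeros_like(m);z[y-12:y+12,x-35:x+35]=m[y-12:y+12,x-35:x+35]
    for k in blobs(z,20): print(rect(t,k,.088),cv2.boundingRect(k))
E
```

```text
[[201.42876482  67.3343529 ]]
118 gggggggggGGGGGGGGGGGGGGGGGGGGGGGGGGGGGGG
126 gggggggggGGGGGGgWWWWWGGGGGGGGGGGGGGGGGGG
134 gggggggggGGGGGGgWWWWWggGGGGGGGGGGGGGGGGG
142 gggggggggGGGGGGgWWWWWgggGGGGGGGGGGGGGGGG
150 gggggggggGGGGGGgWWWWWggggddddGGGGGGGGGGG
158 ggWWgggggGGGGGGgWWWWWggggddddGGGGGGGGGGG
166 WgWWWWWggGGGGGGgWWWWWggggddddGGGGGGGGGGG
174 ggWWWggggGGGGGGgWWWWWggggddddGGGGGGGGGGG
182 gggggWWggGGGGGGgWWWWWggggddddGGGGGGGGGGG
190 ggggWWgggGGGGGGgWWWWWggggddddGGGGGGGGGGG
198 gggggggggGGGGGGgWWWWWgggggGGGGGGGGGGGGGG
206 gggggWgggGGGGGGgWWWWWgggggGGGGGGGGGGGGGG
214 ggggggggWGGGGGGgWWWWWgggggGGGGGGGGGGGGGG
222 gggggWWWWGGGGGGgWWWWWgggggGGGGGGGGGGGGGG
230 ggggggggWGGGGGGgWWWWWgggggdddGGGGGGGGGGG
238 gWWWgggggGGGGGGgWWWWWgggggddddGGGGGGGGGG
246 gggggggggGGGGGGgWWWWWggggddddGGGGGGGGGGG
254 gggWgggWgGGGGGGGWWWWWggggdddddGGGGGGGGGG
262 gWgWgWWWgGGGGGGgWWWWWggggdddddGGGGGGGGGG
270 gggggWWWgGGGGGGGWWWWWggdddddddGGGGGGGGGG
278 gWggWWWggGGGGGGGGGggGGGGGGGGGGGGGGGGGGGG
((512.5949096679688, 207.5606689453125), (139.05918884277344, 3.327173948287964), 85.30900573730469) (122, 66, 156, 5)
[179.78591706 193.66023521]
((516.6932373046875, 210.175537109375), (207.63807678222656, 69.02812194824219), 89.10945892333984) (144, 181, 70, 24)
((511.4175109863281, 203.5706329345703), (135.22735595703125, 8.517463684082031), 84.99808502197266) (158, 192, 46, 5)
```

The clip is held open, upright and lifted, with its pin about 14 mm above the tool point (scene view jaw bottoms at row 222). The card's top edge is at (0.5126, 0.2076) with yaw -4.7°. I'll carry it over at height.

```bash
python3 -m creep '[-0.01,0.02,0,0,0,1, -0.026,0.05,0,0,0,3, -0.045,0.085,0,0,0,5, -0.063,0.12,0,0,0,7, -0.081,0.155,0,0,0,9, -0.099,0.19,0,0,0,11, -0.117,0.225,0,0,0,13, -0.135,0.26,0,0,0,14, -0.15,0.29,0,0,0,15, -0.16,0.307,0,0,0,15, -0.164,0.313,0,0,0,15, -0.164,0.313,0,0,0,15]'
python3 -m creep '[0,0,-0.01,0,0,0, 0,0,-0.02,0,0,0, 0,0,-0.02,0,0,0, 0,0,-0.02,0,0,0]'
python3 - <<'E'
from h import *
s=ctrl.observe();p=s['eef_pos'];R=Ro.from_euler('xyz',s['tcp_rot']).as_matrix();print(p,s['tcp_rot'])
c=cam('wrist');pickle.dump(c,open('w12.pkl','wb'));H=hsv(c)
m=cv2.inRange(H,(0,0,140),(180,70,255))
q=proj(c,[[.5126,.2076,.088],[.5126+.006,.2076+.07,.088],[.5126-.006,.2076-.07,.088]]);print(q.round(1))
r=cv2.inRange(H,(0,130,50),(5,255,255))
for k in blobs(r,100)[:2]: print('clip',cv2.approxPolyDP(k,3,True)[:,0].tolist())
for y in range(int(q[:,1].min())-4,int(q[:,1].max())+4,6):
    row=np.where(m[y,200:320])[0]+200; row=row[:1].tolist()+row[-1:].tolist()+[len(row)] if len(row) else []
    print(y,row, np.round((ray(c,[[np.mean(row[:2]),y]],.088)-p)@R*1000,1).tolist() if row else '')
E
```

```text
t: 21.45
eef_pos: [0.5114, 0.2066, 0.1991]
tcp_rot: [-3.14, 0.001, 1.491]
ft_force: [0.1, 0.8, -0.6]
opening: 0.023
finger_force: 59.7
t: 21.85
eef_pos: [0.5119, 0.2054, 0.1789]
tcp_rot: [-3.14, 0.001, 1.488]
ft_force: [0.3, 0.1, -0.6]
opening: 0.0226
finger_force: 59.7
[0.5118947  0.20537223 0.1789127 ] [-3.13990964e+00  5.95439560e-04  1.48791332e+00]
[[257.6 185. ]
 [257.9 102.6]
 [257.3 255. ]]
clip [[498, 151], [449, 161], [450, 221], [496, 212]]
clip [[285, 190], [280, 190], [259, 213], [259, 265], [264, 267], [272, 261], [276, 313], [283, 311], [280, 295]]
98 [273, 319, 47] [[76.1, 31.8, 90.8]]
104 [256, 312, 44] [[71.5, 22.2, 90.8]]
110 [256, 295, 27] [[66.7, 15.3, 90.8]]
116 [256, 275, 7] [[61.9, 7.2, 90.9]]
122 [256, 260, 5] [[57.1, 1.0, 90.9]]
128 [256, 260, 5] [[52.2, 1.0, 90.9]]
134 [] 
140 [] 
146 [] 
152 [] 
158 [] 
164 [] 
170 [] 
176 [] 
182 [] 
188 [] 
194 [273, 275, 3] [[-6.1, 15.4, 90.9]]
200 [] 
206 [] 
212 [318, 319, 2] [[-23.4, 56.4, 90.8]]
218 [297, 319, 23] [[-29.4, 47.1, 90.9]]
224 [287, 319, 33] [[-35.4, 42.8, 90.9]]
230 [287, 319, 33] [[-41.5, 43.1, 90.9]]
236 [287, 319, 33] [[-47.7, 43.4, 90.9]]
242 [294, 319, 26] [[-54.0, 47.0, 90.9]]
248 [304, 319, 16] [[-60.4, 52.1, 90.9]]
254 [310, 319, 10] [[-66.8, 55.4, 90.9]]
```

The card edge sits 1 mm from the tool's mid-plane and runs parallel to it. I'll lower in stages.

```bash
python3 -m creep '[0.001,0,-0.02,0,0,0, 0.001,0,-0.04,0,0,0, 0.001,0,-0.055,0,0,0, 0.001,0,-0.065,0,0,0, 0.001,0,-0.07,0,0,0, 0.001,0,-0.07,0,0,0, 0.001,0,-0.07,0,0,0]'
python3 -m creep '[0,0,-0.005,0,0,0, 0,0,-0.01,0,0,0, 0,0,-0.015,0,0,0, 0,0,-0.018,0,0,0, 0,0,-0.018,0,0,0, 0,0,-0.018,0,0,0, 0,0,-0.018,0,0,0]'
python3 - <<'E'
from h import *
s=ctrl.observe();p=s['eef_pos'];R=Ro.from_euler('xyz',s['tcp_rot']).as_matrix();print(p,s['tcp_rot'],s['ft_force'])
c=cam('wrist');pickle.dump(c,open('w13.pkl','wb'));H=hsv(c)
m=cv2.inRange(H,(0,0,140),(180,70,255));r=cv2.inRange(H,(0,130,50),(5,255,255))
for y in range(60,180,10):
    row=np.where(m[y,215:300])[0]+215; print(y,row[[0,-1]].tolist()+[len(row)] if len(row) else '',np.round((ray(c,[[row.mean(),y]],.088)-p)@R*1000,1)[0,:2] if len(row) else '')
for k in blobs(r,100)[:3]: print('clip',cv2.approxPolyDP(k,3,True)[:,0].tolist())
t=cam('scene');m=cv2.inRange(hsv(t),(0,130,50),(5,255,255));q=proj(t,[p])[0];print(q,proj(t,[[.5126,.2066,.088]]))
for k in blobs(m,10):
    if np.hypot(*(k[:,0].mean(0)-q))<40: print(cv2.boundingRect(k))
cx=R[:,1]*np.sign(R[0,1])
for h in(.009,.014,.019): print(h,proj(t,[p+np.array([0,0,h-.037])+cx*.018]))
E
```

```text
t: 22.6
eef_pos: [0.5137, 0.2063, 0.1107]
tcp_rot: [3.14, -0.0, 1.489]
ft_force: [-0.8, -0.1, -0.9]
opening: 0.0232
finger_force: 59.7
t: 23.3
eef_pos: [0.5133, 0.2062, 0.0921]
tcp_rot: [3.141, -0.0, 1.489]
ft_force: [0.2, 0.1, -0.4]
opening: 0.0227
finger_force: 59.7
[0.51327102 0.2062409  0.09211027] [ 3.14126994e+00 -9.45690498e-05  1.48911275e+00] [ 0.16184345  0.12722789 -0.36071612]
60 [279, 299, 21] [96.7 16.7]
70 [280, 299, 20] [91.8 17.2]
80 [278, 299, 22] [86.9 16.8]
90 [278, 299, 22] [81.9 17. ]
100 [278, 299, 22] [76.7 17.1]
110 [253, 299, 31] [71.5 12.6]
120 [253, 281, 12] [66.1  4. ]
130 [253, 260, 8] [60.7 -0.2]
140 [253, 260, 8] [55.1 -0.2]
150 [258, 258, 1] [49.4  0.6]
160 [255, 255, 1] [43.6 -1.1]
170 [254, 258, 5] [37.7 -0.5]
clip [[285, 190], [279, 190], [259, 213], [259, 265], [272, 261], [276, 313], [283, 311]]
clip [[226, 190], [232, 271], [230, 311], [237, 313], [240, 261], [247, 267], [253, 265], [253, 214], [231, 190]]
clip [[511, 189], [508, 262]]
[333.23811576 169.4218383 ] [[333.110658 170.154112]]
(328, 154, 15, 27)
0.009 [[333.59643524 180.04354274]]
0.014 [[333.8012144  178.96230472]]
0.019 [[334.00717291 177.87483977]]
```

The edge lies within 1 mm of the clip's mid-plane and about 15 mm below its pin, with no contact force. I'll let it settle and hand in.

```bash
python3 -m creep '[0,0,0,0,0,0, 0,0,0,0,0,0, 0,0,0,0,0,0, 0,0,0,0,0,0]'
python3 - <<'E'
from bench import ctrl
print(ctrl.close_job())
E
```

```text
t: 23.8
eef_pos: [0.5131, 0.2062, 0.0919]
tcp_rot: [3.142, -0.0, 1.489]
ft_force: [-0.4, 0.4, -1.8]
opening: 0.0231
finger_force: 59.7
the job is handed in; nothing more can be done
None
```

The job is handed in after about 24 s: two relays were added so the tray holds three upright, and the clip is held squeezed open and still over the middle of the card's top edge, with no contact force measured; no verdict was returned.

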